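# Set the purge valve and hold the brazing clamp shut

## Task

Turn the wing handle of the purge valve to half open, 45 degrees between across the pipe (shut) and along the pipe (open). After that, fit the loose upper half of the brazing clamp onto the two dowels of the lower half, press it down against its spring pins until the two halves meet, and finish while still holding them pressed shut, with the valve still half open. Leave the hammer, brush, jar and elbow where they are.

Things in the scene. Friction and masses are not known exactly. Their poses are not given: they have to be found in the camera images.
- jig: The fixed brazing clamp: grey plate 130 x 260 x 10 mm on the bench, bearing the lower half, tube and valve. Origin on the bench under the centre of the lower half; z up, y along the copper tube towards the valve. The tube (16 mm diameter) lies along y, half sunk in the lower half's top face.
- seat (a point): Centre of the upward parting face of the lower half, an aluminium block 100 x 60 mm (x by y); the face is 42 mm above the bench. Axes as jig. Two upright steel dowels at x = +34 and -34 mm, y = 0: 8 mm diameter, 18 mm tall, the top 6 mm tapering to 3 mm diameter.
- ejector (a joint): Travel of four 8 mm spring pins at x = +-34, y = +-20 mm of the seat, moving together: 0 = up, 6 mm proud of the face; 0.006 m = flush, clamp shut. Spring force 7.7 N at the start, 12 N at flush, part of it met by the upper half's own weight (about 4 N). Unpressed, they lift the upper half 6 mm again.
- cap_mid (a point): Centre of the loose upper half, 26 mm above its underside, z up. Aluminium, 0.34 to 0.48 kg: plate 100 x 60 x 22 mm (x, y, z), two 11 mm through holes at x = +34 and -34 mm, y = 0, tube groove along y underneath. Starts upright on the bench; fits either way round. Above the seat this point lies 26 mm when shut, 32 mm when resting on the spring pins.
- cap_rib (a point): Centre of the grip rib on top of the upper half: 24 mm (x) x 50 mm (y) x 30 mm high, from 22 to 52 mm above the underside; this point is 37 mm above the underside. Axes as cap_mid.
- valve_grip (a point): Centre of the valve's steel wing handle, a bar 76 mm long (its x axis), 12 mm thick (y) and 22 mm high (z up), 81 mm above the bench; it turns in place about the vertical through this point, and these axes turn with it. It is 130 mm along the seat's +y axis from the seat.
- valve (a joint): Angle of the wing handle in rad: 0 = shut, bar across the pipe (along the seat's x axis); 1.571 = fully open, bar along the pipe; grows counter-clockwise seen from above. Stops at both ends, stays where it is left, friction 0.12 N m. Half open is 0.785.
- hammer: A hammer lying on the bench to the robot's right; leave it alone.
- brush: A brush lying on the bench to the robot's left; leave it alone.
- jar: A closed jar, 52 mm diameter, 60 mm tall, standing on the far side; origin under its foot; leave it alone.
- elbow_mid (a point): A small copper pipe elbow, about 40 x 40 x 26 mm, lying beyond the work on the far side; leave it alone.

How it is judged:
By the outcome, as a careful person would: the job done as asked, in the order asked, and still so for the second after the job is handed in, while the arm keeps its last pose, push and grip.
It also fails if it takes over 50 s, if anything falls off the work surface, if the arm or the gripper's body presses on something with over 40 N, if the wrist force passes 120 N, or if a joint passes its speed limit or range.

## Robot

A 6-joint arm with a two-finger parallel gripper is mounted at the origin on the work surface. World frame = base frame: x ahead of the robot, y to its left, z up, the work surface at z = 0. Lengths are in m, angles in rad, forces in N, time in s.
With the tool pointing down it reaches from about 0.425 to 0.95 m from the base axis. Payload 3.5 kg.
Tool frame: the origin (TCP) lies at the very end of the fingers, on their centre line; the grasp point (between the pads) lies 19 mm behind it (ctrl.grip_point_offset is the distance from the TCP to the grasp point, in m); z points along the fingers, y is the line along which they close (so a half turn about z gives the same grasp; the last joint's range is limited). The gripper opens to 85 mm and grips with 20 to 120 N. Pads are 22 mm wide; open, the fingers measure 114 mm over their backs; the gripper's body (76 mm by 85 mm) begins 54 mm behind the grasp point. The pads swing forward as they close: fully open they stand 13 mm farther back than shut.
Start: joints at [-1.431, 0.286, 1.577, -0, 1.279, -0.15], TCP at [0.193, -0.647, 0.21] pointing down, gripper open.
Joint ranges: [-2.77, 2.77], [-0.9, 2.22], [0.21, 2.48], [-1.53, 4.67], [0.24, 2.81], [-2.84, 2.84]. Speed limits (rad/s): [2.79, 2.79, 3.14, 3.14, 3.14, 3.14].

## Interface

Orientations are given as a unit quaternion [x, y, z, w].
In Python, from plant import ctrl gives the robot as it stands. The module is installed in compiled form; this text tells all that it offers.
- The arm moves only by the shell command python3 -m pendant 'ROWS' [OPENING] [FORCE]. ROWS is JSON, a list of rows, each an object of numbers: "dx", "dy", "dz": the shift along the tool's x, y, z in cm; "twist": the turn about the tool's z in degrees. A call has 1 to 10 rows; each row is the pose to reach, as a shift and turn from the pose commanded when the call began, along the tool's axes at that moment; what a row does not reach only later rows make up. A row lasts 1/8 s, in which the tool goes at most 62.5 mm and 10.7 degrees, less where a joint would pass 70% of its speed; a pose out of reach is approached as far as the arm can. A call with a gripper value outside its range is refused whole. OPENING is the opening in per cent of the stroke, from 0 (shut) to 100 (fully open), set as the call begins (- or left out, the last holds). The fingers move at their own pace and stop on an object; FORCE is the grip in N (left out, the last holds). Time passes only in rows, so rows that repeat a pose let the fingers close. It gives the time, the measured TCP pose, the force, the opening and the grip force at its end, in the units of the state.
- ctrl.get_state(): the state, without advancing time (a new reading comes with each control period).
- ctrl.read_camera(name): name is "scene" or "top" or "wrist"; returns a dict with "img" (384x512x3 uint8, red, green, blue), "depth" (384x512 float32, m along the optical axis (not along the pixel's ray), 0 where there is no reading), "camera_matrix" (3x3 intrinsics, pixels), "xyz" and "rotation" of the camera in the world; the wrist camera has in their place "tool_from_camera" (4x4, takes a point from camera to tool coordinates, whose origin is the TCP and whose axes are the flange's). Camera axes: x right, y up, looking along -z (the intrinsics and any distortion apply to the point x, -y, -z); pixel columns grow to the right and rows downward; lengths in m; the calibration is good to about 2 mm. A picture is of the moment at which its call begins: read the wrist's pose just before it.
- ctrl.sign_off(): hands the job in; it is judged then, once.
The state is a dict: "time": time; "qpos": joint angles; "dq": joint speeds; "joint_efforts": joint torques, N m; "eef_pos": TCP position; "tcp_rot": TCP orientation; "contact_force": force on the tool from outside, world axes, zero at the start; "wrist_torque": the same for the moment, N m; "opening": opening from 0.0 (shut) to 1.0 (fully open); "finger_force": force on a finger pad.
Only numpy, scipy, OpenCV 4.12 (cv2) and the standard library are available. Lean on these libraries where they do the work, as an engineer would, in place of code of your own. Each camera call takes 0.05 s, during which the arm holds its last target. There are 200 camera calls.

## Working session

There is one attempt and no reset: what is moved stays moved. The work goes in short steps, Python scripts to look and compute and a shell command to move; the robot and the scene stay as the last step left them, time stands still between calls to the robot, and variables do not carry over. Pictures are saved under pics/ and viewed, at most 10 in all, crops included, and the job is handed in when it is done.

```bash
mkdir -p pics; cat > h.py <<'E'
import numpy as np, cv2
from scipy.spatial.transform import Rotation as R
from plant import ctrl
def snap(name,tag):
    s=ctrl.get_state(); c=ctrl.read_camera(name)
    if name=="wrist":
        T=np.eye(4);T[:3,:3]=R.from_quat(s["tcp_rot"]).as_matrix();T[:3,3]=s["eef_pos"]
        M=T@np.array(c["tool_from_camera"])
    else:
        M=np.eye(4);r=np.array(c["rotation"])
        M[:3,:3]=r if r.shape==(3,3) else R.from_quat(r).as_matrix();M[:3,3]=c["xyz"]
    np.savez(f"pics/{tag}.npz",img=c["img"],depth=c["depth"],K=c["camera_matrix"],M=M)
    cv2.imwrite(f"pics/{tag}.png",cv2.resize(c["img"][:,:,::-1],(800,600),interpolation=cv2.INTER_CUBIC))
    return [k for k in c]
def cloud(tag):
    d=np.load(f"pics/{tag}.npz");z=d["depth"];K=d["K"];v,u=np.mgrid[:z.shape[0],:z.shape[1]]
    P=np.stack([(u-K[0,2])*z/K[0,0],-(v-K[1,2])*z/K[1,1],-z],-1)
    return P@d["M"][:3,:3].T+d["M"][:3,3], z>0
def onplane(tag,px,h):  # px in 800x600 picture coords
    d=np.load(f"pics/{tag}.npz");K=d["K"];M=d["M"];out=[]
    for x,y in px:
        u,v=x*.64-.18,y*.64-.18
        r=M[:3,:3]@np.array([(u-K[0,2])/K[0,0],-(v-K[1,2])/K[1,1],-1]);out.append(M[:3,3]+r*(h-M[2,3])/r[2])
    return np.array(out)
E
python3 - <<'E'
from h import *
print(ctrl.get_state())
print(snap("top","t0")); snap("scene","s0")
d=np.load("pics/t0.npz");print(d["K"],d["M"])
c=ctrl.read_camera("top");print({k:(v if k not in("img","depth") else 0) for k,v in c.items()})
E
```

```text
{'time': 0.0, 'qpos': array([-1.43098780e+00,  2.87186641e-01,  1.57819550e+00, -7.26141556e-07,
        1.27858787e+00, -1.50019055e-01]), 'dq': array([ 1.13062421e-03, -2.19375743e-03,  6.51545749e-05,  8.74987099e-04,
       -2.49638939e-05,  9.46282067e-05]), 'joint_efforts': array([ 6.33686886e-04, -4.05981088e+01, -2.92625159e+01, -8.54804603e-05,
        5.92424491e-03,  1.11855289e-05]), 'eef_pos': array([ 0.1928217 , -0.64612989,  0.20862323]), 'tcp_rot': array([ 9.89517645e-01,  1.44407126e-01,  5.72094001e-06, -1.18866447e-03]), 'contact_force': array([ 0.13032084, -0.24752419, -0.12604089]), 'wrist_torque': array([-0.01880752,  0.00378507, -0.08273585]), 'finger_force': 0.0, 'opening': 1.001304432185343}
['img', 'depth', 'camera_matrix', 'xyz', 'rotation']
[[365.21912072   0.         260.49184606]
 [  0.         365.21912072 189.34456752]
 [  0.           0.           1.        ]] [[ 8.88944713e-03  9.97355546e-01 -7.21310846e-02  5.53236619e-01]
 [-9.99734051e-01  1.03992969e-02  2.05835447e-02  4.46452665e-04]
 [ 2.12792251e-02  7.19289251e-02  9.97182744e-01  1.18831984e+00]
 [ 0.00000000e+00  0.00000000e+00  0.00000000e+00  1.00000000e+00]]
{'img': 0, 'depth': 0, 'camera_matrix': array([[365.21912072,   0.        , 260.49184606],
       [  0.        , 365.21912072, 189.34456752],
       [  0.        ,   0.        ,   1.        ]]), 'xyz': array([5.53236619e-01, 4.46452665e-04, 1.18831984e+00]), 'rotation': array([ 0.01807904, -0.03289037, -0.7031881 ,  0.71001259])}
```

View pics/t0.png

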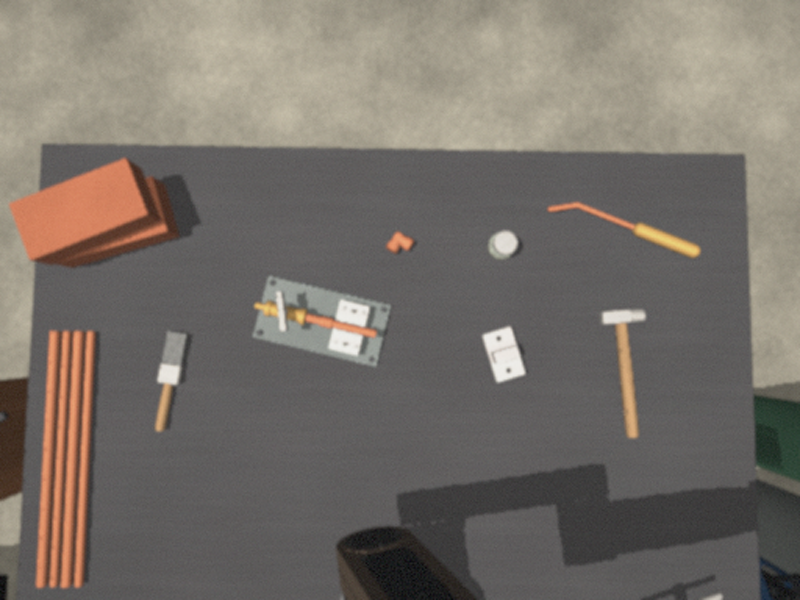

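The top view shows the jig around (320,320), with the wing handle at (281,311) and the lower half at (350,327). The cap is at (504,354), the jar at (504,243) and the elbow at (400,242). I'll enlarge the jig and the cap.

```bash
python3 - <<'E'
from h import *
im=np.load("pics/t0.npz")["img"][:,:,::-1]
a=im[170:240,155:255];b=im[200:250,300:345]
A=cv2.resize(a,None,fx=5,fy=5,interpolation=cv2.INTER_CUBIC);B=cv2.resize(b,None,fx=6,fy=6,interpolation=cv2.INTER_CUBIC)
o=np.zeros((350,800,3),np.uint8);o[:350,:500]=A;o[:300,510:780]=B;cv2.imwrite("pics/c0.png",o)
P,ok=cloud("t0")
for n,(x,y) in dict(handle=(281,311),blk=(352,312),blk2=(346,342),cap=(492,345),rib=(506,354),plate=(270,335)).items():
    print(n,P[int(y*.64),int(x*.64)].round(4))
E
```

```text
handle [0.601  0.2212 0.0924]
blk [0.6038 0.0863 0.0613]
blk2 [0.5451 0.0996 0.0391]
cap [ 0.5413 -0.1952  0.0234]
rib [ 0.5232 -0.2185  0.0514]
plate [0.5563 0.2584 0.0124]
```

View pics/c0.png

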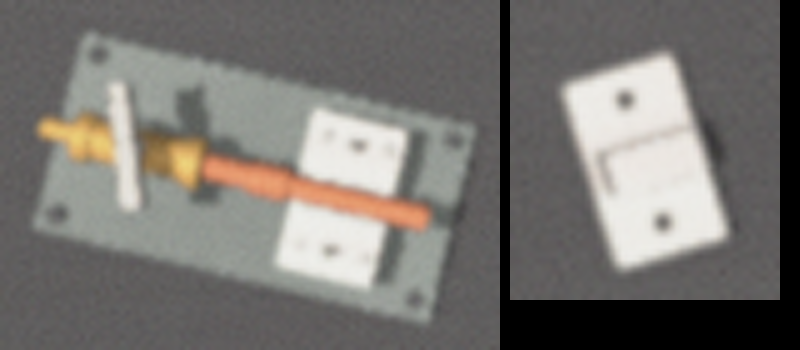

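Left panel: plate corners (85,33), (472,125), (433,322), (36,228); block corners (315,108), (410,128), (375,290), (275,263); handle ends (118,83), (132,210). Right panel: cap holes (625,100), (662,222), rib between them.

```bash
python3 - <<'E'
from h import *
def w(p,h,x0,y0,ox,s):
    return onplane("t0",[(((x-ox+.5)/s-.5+x0+.18)/.64,((y+.5)/s-.5+y0+.18)/.64) for x,y in p],h)[:,:2]
L=lambda p,h:w(p,h,155,170,0,5)
Rr=lambda p,h:w(p,h,300,200,510,6)
pl=L([(85,33),(472,125),(433,322),(36,228)],.01);bl=L([(315,108),(410,128),(375,290),(275,263)],.042)
hd=L([(118,83),(132,210)],.092)
ang=lambda v:np.degrees(np.arctan2(v[1],v[0])).round(1)
print("plate c",pl.mean(0),"y ang",ang(pl[0]-pl[1]),ang(pl[3]-pl[2]),"x",ang(pl[0]-pl[3]),ang(pl[1]-pl[2]))
print("blk c",bl.mean(0),"x ang",ang(bl[0]-bl[3]),ang(bl[1]-bl[2]))
print("hd c",hd.mean(0),"ang",ang(hd[0]-hd[1]),np.linalg.norm(hd[0]-hd[1]))
d=hd.mean(0)-bl.mean(0);print("seat->valve",np.linalg.norm(d),ang(d))
cp=Rr([(562,86),(668,52),(728,238),(618,271)],.022);ho=Rr([(625,100),(662,222)],.022)
print("cap",cp.mean(0),ho.mean(0),"x ang",ang(ho[0]-ho[1]),ang(cp[0]-cp[3]),ang(cp[1]-cp[2]))
m=R.from_quat(ctrl.get_state()["tcp_rot"]).as_matrix();print(m.round(3))
E
```

```text
plate c [0.58642072 0.15112258] y ang 77.2 77.2 x -12.5 -10.5
blk c [0.57329968 0.09241824] x ang -13.4 -11.4
hd c [0.6014587  0.21952444] ang 7.7 0.0766007704705154
seat->valve 0.13018800874594927 77.5
cap [ 0.52080943 -0.22068568] [ 0.52111792 -0.22041362] x ang 16.9 16.9 17.8
[[ 0.958  0.286 -0.   ]
 [ 0.286 -0.958  0.002]
 [ 0.    -0.002 -1.   ]]
```

```bash
cat >> h.py <<'E'
def delta(x,y,z,yaw):  # target TCP and world yaw(deg) of tool y -> rows units
    s=ctrl.get_state();m=R.from_quat(s["tcp_rot"]).as_matrix()
    d=m.T@(np.array([x,y,z])-s["eef_pos"])*100;y0=np.degrees(np.arctan2(m[1,1],m[0,1]))
    t=-((yaw-y0+180)%360-180)
    print("t",round(s["time"],2),"pos",s["eef_pos"].round(4),"yaw",y0.round(2),"q6",s["qpos"][5].round(2),"-> dx,dy,dz",d.round(2),"twist",round(t,2))
E
python3 -m pendant '[{"dx":64,"dy":-71,"twist":9},{"dx":64,"dy":-71,"twist":9},{"dx":64,"dy":-71,"twist":9},{"dx":64,"dy":-71,"twist":9},{"dx":64,"dy":-71,"twist":9},{"dx":64,"dy":-71,"twist":9},{"dx":64,"dy":-71,"twist":9},{"dx":64,"dy":-71,"twist":9},{"dx":64,"dy":-71,"twist":9},{"dx":64,"dy":-71,"twist":9}]' 100
python3 -c "
from h import *
delta(.6015,.2195,.21,-82.3)"
```

```text
t 0.15 pos [ 0.1928 -0.6463  0.209 ] yaw -73.4 q6 -0.15 -> dx,dy,dz [ 6.39e+01 -7.13e+01  4.00e-02] twist 8.9$[0]: bad value
```

```bash

python3 -m pendant '[{"dx":4,"dy":-4.5,"twist":1},{"dx":8,"dy":-9,"twist":2},{"dx":12,"dy":-13.5,"twist":3},{"dx":16,"dy":-18,"twist":4},{"dx":20,"dy":-22.5,"twist":5},{"dx":24,"dy":-27,"twist":6},{"dx":28,"dy":-31.5,"twist":7},{"dx":32,"dy":-36,"twist":8},{"dx":36,"dy":-40.5,"twist":9},{"dx":40,"dy":-45,"twist":9}]' 100
python3 -c "
from h import *
delta(.6015,.2195,.21,-82.3)"
```

```text
t 0.15 pos [ 0.1928 -0.6463  0.209 ] yaw -73.4 q6 -0.15 -> dx,dy,dz [ 6.39e+01 -7.13e+01  4.00e-02] twist 8.9$[0]: bad value
```

```bash

python3 -m pendant '[{"dx":4,"dy":-4.5,"dz":0,"twist":1},{"dx":8,"dy":-9,"dz":0,"twist":2},{"dx":12,"dy":-13.5,"dz":0,"twist":3},{"dx":16,"dy":-18,"dz":0,"twist":4},{"dx":20,"dy":-22.5,"dz":0,"twist":5},{"dx":24,"dy":-27,"dz":0,"twist":6},{"dx":28,"dy":-31.5,"dz":0,"twist":7},{"dx":32,"dy":-36,"dz":0,"twist":8},{"dx":36,"dy":-40.5,"dz":0,"twist":9},{"dx":40,"dy":-45,"dz":0,"twist":9}]' 100
python3 -c "
from h import *
delta(.6015,.2195,.21,-82.3)"
```

```text
time: 1.4
eef_pos: [0.448, -0.0994, 0.2101]
tcp_rot: [0.998, 0.066, 0.0, 0.0]
contact_force: [1.6, -0.7, 0.3]
opening: 1.0
finger_force: 0.0
t 1.4 pos [ 0.448  -0.0994  0.2101] yaw -82.41 q6 1.0 -> dx,dy,dz [ 1.943e+01 -2.958e+01  1.000e-02] twist -0.11
```

```bash

python3 -m pendant '[{"dx":3.2,"dy":-4.9,"dz":0,"twist":0},{"dx":6.5,"dy":-9.8,"dz":0,"twist":0},{"dx":9.7,"dy":-14.8,"dz":0,"twist":0},{"dx":12.9,"dy":-19.7,"dz":0,"twist":0},{"dx":16.2,"dy":-24.7,"dz":0,"twist":0},{"dx":19.4,"dy":-29.6,"dz":0,"twist":0},{"dx":19.4,"dy":-29.6,"dz":0,"twist":0},{"dx":19.4,"dy":-29.6,"dz":0,"twist":0}]'
python3 -c "
from h import *
delta(.6015,.2195,.21,-82.3)
snap('wrist','w0')"
```

```text
time: 2.4
eef_pos: [0.6003, 0.2177, 0.2093]
tcp_rot: [0.998, 0.067, -0.001, 0.0]
contact_force: [0.6, -0.2, 0.6]
opening: 0.998
finger_force: 0.0
t 2.4 pos [0.6003 0.2177 0.2093] yaw -82.36 q6 1.63 -> dx,dy,dz [ 0.14 -0.16 -0.07] twist -0.06
```

View pics/w0.png

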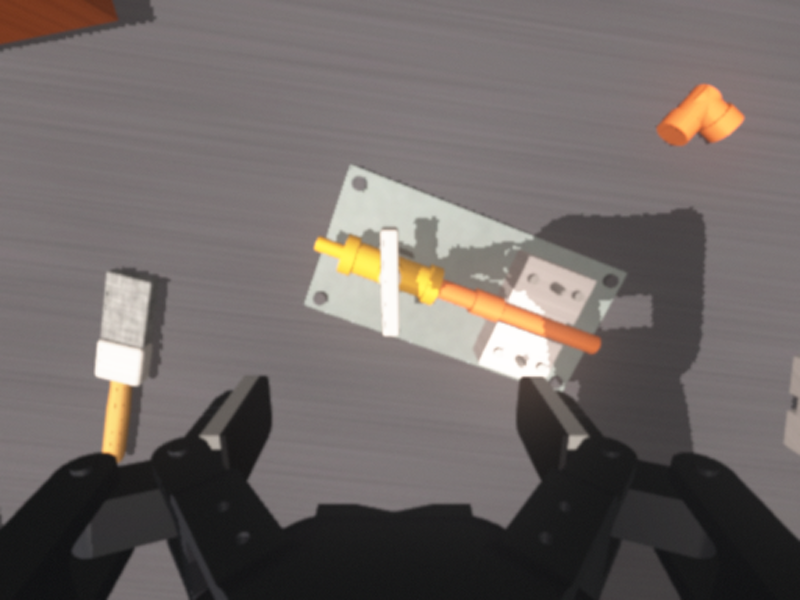

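The wrist view shows the wing handle from (389,230) to (391,336). The dowels are at about (557,287) and (520,360).

```bash
python3 - <<'E'
from h import *
ang=lambda v:np.degrees(np.arctan2(v[1],v[0])).round(2)
hd=onplane("w0",[(389,230),(391,335)],.092)[:,:2];print("hd",hd.mean(0),ang(hd[0]-hd[1]),np.linalg.norm(hd[0]-hd[1]))
dw=onplane("w0",[(557,287),(520,360)],.060)[:,:2];print("dow",dw.mean(0),ang(dw[0]-dw[1]),np.linalg.norm(dw[0]-dw[1]))
print("seat->valve",ang(hd.mean(0)-dw.mean(0)),np.linalg.norm(hd.mean(0)-dw.mean(0)))
c=hd.mean(0);P,ok=cloud("w0")
for x,y in [(360,260),(420,280),(390,283),(437,285),(557,287),(540,320),(330,340)]: print((x,y),P[int(y*.64),int(x*.64)].round(4))
delta(c[0],c[1],.068,ang(hd[0]-hd[1])-90)
E
```

```text
hd [0.60240942 0.22146634] 8.47 0.07470369108398502
dow [0.57729997 0.1003695 ] -13.1 0.0655395817729038
seat->valve 78.29 0.12367267724893712
(360, 260) [0.6091 0.2463 0.0537]
(420, 280) [0.5997 0.1987 0.0555]
(390, 283) [0.6032 0.2221 0.0914]
(437, 285) [0.5984 0.1853 0.0584]
(557, 287) [0.6085 0.0908 0.0539]
(540, 320) [0.5781 0.0951 0.0471]
(330, 340) [ 5.178e-01  2.692e-01 -1.000e-04]
t 2.45 pos [0.6003 0.2171 0.2096] yaw -82.42 q6 1.63 -> dx,dy,dz [ 0.28 -0.41 14.16] twist -0.89
```

```bash

python3 -m pendant '[{"dx":0.2,"dy":-0.35,"dz":5,"twist":0},{"dx":0.2,"dy":-0.35,"dz":10,"twist":0},{"dx":0.2,"dy":-0.35,"dz":13,"twist":0},{"dx":0.2,"dy":-0.35,"dz":14.1,"twist":0},{"dx":0.2,"dy":-0.35,"dz":14.1,"twist":0}]'
python3 -m pendant '[{"dx":0,"dy":0,"dz":0,"twist":0},{"dx":0,"dy":0,"dz":0,"twist":0},{"dx":0,"dy":0,"dz":0,"twist":0},{"dx":0,"dy":0,"dz":0,"twist":0},{"dx":0,"dy":0,"dz":0,"twist":0},{"dx":0,"dy":0,"dz":0,"twist":0},{"dx":0,"dy":0,"dz":0,"twist":0},{"dx":0,"dy":0,"dz":0,"twist":0}]' 0 40
python3 -c "
from h import *
delta(.602,.2205,.068,-57.6)
print(ctrl.get_state()['wrist_torque'])"
```

```text
time: 3.08
eef_pos: [0.6023, 0.2206, 0.0693]
tcp_rot: [0.998, 0.066, -0.0, 0.0]
contact_force: [-0.4, 0.0, -0.0]
opening: 1.001
finger_force: 0.0
time: 4.08
eef_pos: [0.6026, 0.221, 0.0696]
tcp_rot: [0.998, 0.066, 0.0, 0.0]
contact_force: [-1.5, -4.8, 5.6]
opening: 0.104
finger_force: 39.6
t 4.08 pos [0.6026 0.221  0.0696] yaw -82.39 q6 1.63 -> dx,dy,dz [-0.07  0.04  0.16] twist -24.79
[-0.81532231  0.16324505  0.0260377 ]
```

```bash

python3 -m pendant '[{"dx":0,"dy":0,"dz":0,"twist":-5},{"dx":0,"dy":0,"dz":0,"twist":-10},{"dx":0,"dy":0,"dz":0,"twist":-15},{"dx":0,"dy":0,"dz":0,"twist":-20},{"dx":0,"dy":0,"dz":0,"twist":-24.8},{"dx":0,"dy":0,"dz":0,"twist":-24.8},{"dx":0,"dy":0,"dz":0,"twist":-24.8}]'
python3 -c "
from h import *
delta(.602,.2205,.068,-57.6)
print(ctrl.get_state()['wrist_torque'])"
python3 -m pendant '[{"dx":0,"dy":0,"dz":0,"twist":-24.8},{"dx":0,"dy":0,"dz":0,"twist":-24.8},{"dx":0,"dy":0,"dz":0,"twist":-24.8},{"dx":0,"dy":0,"dz":0,"twist":-24.8}]' 100
```

```text
time: 4.95
eef_pos: [0.6025, 0.2213, 0.0695]
tcp_rot: [0.96, 0.279, 0.0, 0.0]
contact_force: [-1.2, -3.5, 5.3]
opening: 0.107
finger_force: 39.7
t 4.95 pos [0.6025 0.2213 0.0695] yaw -57.63 q6 1.2 -> dx,dy,dz [-0.09  0.05  0.15] twist -0.03
[-0.64857314  0.22377095 -0.06756575]
time: 5.45
eef_pos: [0.6017, 0.2224, 0.0681]
tcp_rot: [0.878, 0.478, -0.0, -0.001]
contact_force: [-0.3, 0.9, 0.8]
opening: 0.943
finger_force: 0.0
```

My mistake: the rows are relative to each call's start, so I twisted again while opening and may have turned the handle further. I'll lift and look.

```bash

python3 -m pendant '[{"dx":0,"dy":0,"dz":-5,"twist":0},{"dx":0,"dy":0,"dz":-10,"twist":0},{"dx":0,"dy":0,"dz":-14,"twist":0},{"dx":0,"dy":0,"dz":-14,"twist":0},{"dx":0,"dy":0,"dz":-14,"twist":0}]'
python3 -c "
from h import *
delta(.602,.2205,.068,-57.6)
snap('wrist','w1')"
```

```text
time: 6.08
eef_pos: [0.6015, 0.2217, 0.2076]
tcp_rot: [0.878, 0.478, -0.001, -0.001]
contact_force: [0.3, 0.1, -0.0]
opening: 1.001
finger_force: 0.0
t 6.08 pos [0.6015 0.2217 0.2076] yaw -32.83 q6 0.77 -> dx,dy,dz [-0.07  0.13 13.96] twist 24.77
```

View pics/w1.png

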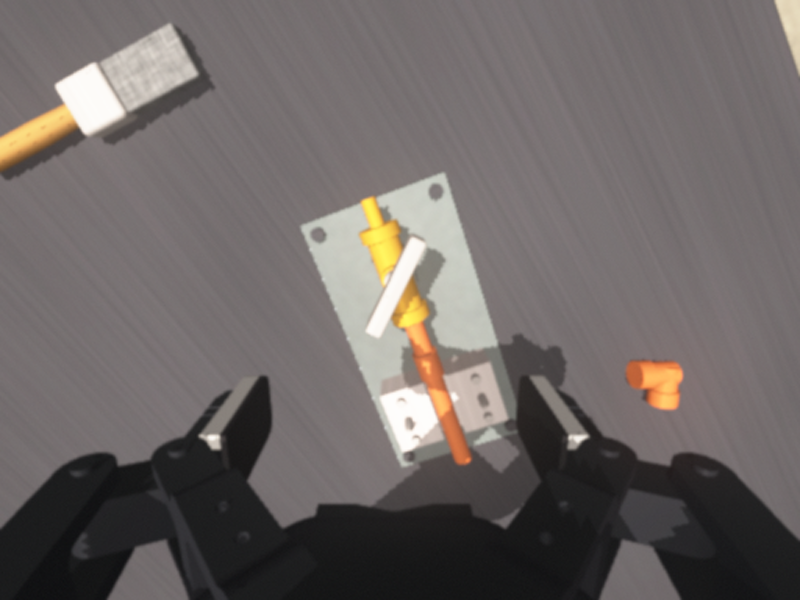

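The handle runs from (419,240) to (374,333). The plate's back edge runs from (302,226) to (445,173), its sides (302,226)–(403,465) and (445,173)–(517,425). The dowels are at (483,400) and (409,425).

```bash
python3 - <<'E'
from h import *
ang=lambda v:np.degrees(np.arctan2(v[1],v[0])).round(2)
hd=onplane("w1",[(419.5,240),(374,334)],.092)[:,:2];print("hd",hd.mean(0),ang(hd[0]-hd[1]))
p=onplane("w1",[(302,226),(445,173),(403,466),(519,430)],.01)[:,:2]
print(p.mean(0),"x",ang(p[1]-p[0]),ang(p[3]-p[2]),"y",ang(p[0]-p[2]),ang(p[1]-p[3]))
dw=onplane("w1",[(483,400),(409,425)],.060)[:,:2];print(dw.mean(0),ang(dw[0]-dw[1]),ang(hd.mean(0)-dw.mean(0)),np.linalg.norm(hd.mean(0)-dw.mean(0)))
P,ok=cloud("w1")
m=ok&(P[...,2]>.083)&(np.hypot(P[...,0]-.602,P[...,1]-.2205)<.05)
q=P[m][:,:2];rc=cv2.minAreaRect(q.astype(np.float32)*1000);print(rc)
m=ok&(P[...,2]>.004)&(P[...,2]<.016)&(np.hypot(P[...,0]-.586,P[...,1]-.151)<.17)
q=P[m][:,:2];rc=cv2.minAreaRect(q.astype(np.float32)*1000);print("plate",rc)
P,ok=cloud("w0")
m=ok&(P[...,2]>.083)&(np.hypot(P[...,0]-.602,P[...,1]-.2205)<.05)
print("w0 handle",cv2.minAreaRect(P[m][:,:2].astype(np.float32)*1000))
E
```

```text
hd [0.60287609 0.22172636] 32.08
[0.58584889 0.15397279] x -13.18 -12.58 y 77.02 75.7
[0.57498084 0.10129332] -11.58 76.96 0.12362144490823637
((602.7665405273438, 222.3964080810547), (60.02379608154297, 99.32656860351562), 76.4652328491211)
plate ((585.8474731445312, 154.17245483398438), (260.3660888671875, 130.18942260742188), 76.89047241210938)
w0 handle ((602.18359375, 220.3292999267578), (96.99700927734375, 69.07659149169922), 68.73516845703125)
```

The handle is at 32.1° and the plate's x axis at −13.1°, so the valve is at 45.2°, which is half open. Next is the cap.

```bash

python3 -m pendant '[{"dx":-5,"dy":2.1,"dz":0,"twist":-6},{"dx":-10,"dy":4.2,"dz":0,"twist":-12},{"dx":-15,"dy":6.3,"dz":0,"twist":-18},{"dx":-20,"dy":8.4,"dz":0,"twist":-24},{"dx":-25,"dy":10.4,"dz":0,"twist":-30},{"dx":-30,"dy":12.5,"dz":0,"twist":-36},{"dx":-36,"dy":15,"dz":0,"twist":-43},{"dx":-41.5,"dy":17.2,"dz":0,"twist":-50},{"dx":-41.5,"dy":17.2,"dz":0,"twist":-50},{"dx":-41.5,"dy":17.2,"dz":0,"twist":-50}]'
python3 -c "
from h import *
delta(.521,-.2205,.2,17.1)
snap('wrist','w2')"
```

```text
time: 7.38
eef_pos: [0.5213, -0.2198, 0.207]
tcp_rot: [0.594, 0.804, 0.0, -0.002]
contact_force: [-0.1, 0.6, -0.5]
opening: 0.999
finger_force: 0.0
t 7.38 pos [ 0.5213 -0.2198  0.207 ] yaw 17.11 q6 -0.88 -> dx,dy,dz [-0.06 -0.05  0.7 ] twist 0.01
```

View pics/w2.png

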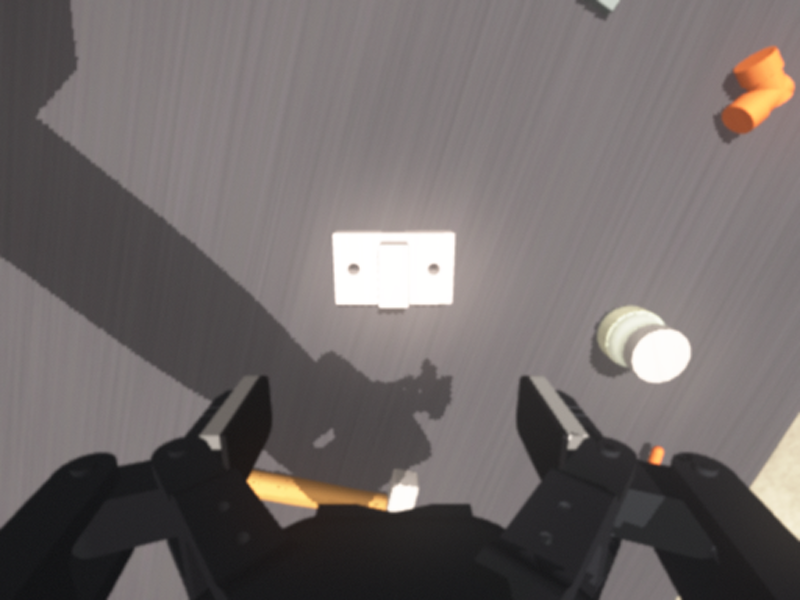

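The cap is squarely below, holes at (354,269) and (434,269), with the rib centred between them.

```bash
python3 - <<'E'
from h import *
ang=lambda v:np.degrees(np.arctan2(v[1],v[0])).round(2)
h=onplane("w2",[(354,269),(434,269)],.022)[:,:2];c=h.mean(0);print(c,ang(h[1]-h[0]),np.linalg.norm(h[0]-h[1]))
P,ok=cloud("w2")
for lo,hi in((.015,.03),(.045,.06)):
    m=ok&(P[...,2]>lo)&(P[...,2]<hi)&(np.hypot(P[...,0]-c[0],P[...,1]-c[1])<.07)
    print(cv2.minAreaRect(P[m][:,:2].astype(np.float32)*1000),np.median(P[m][:,2]))
delta(c[0],c[1],.025,17.1)
E
```

```text
[ 0.52176746 -0.21958065] 17.05 0.06779818984303836
((520.718994140625, -219.46998596191406), (100.1580810546875, 60.03368377685547), 17.051027297973633) 0.021803206380585027
((521.1786499023438, -219.54222106933594), (23.3354549407959, 50.24143600463867), 16.643342971801758) 0.05172774436290467
t 7.42 pos [ 0.5217 -0.2192  0.2074] yaw 17.2 q6 -0.88 -> dx,dy,dz [-0.09  0.02 18.24] twist 0.1
```

```bash

python3 -m pendant '[{"dx":0,"dy":0,"dz":5,"twist":0},{"dx":0,"dy":0,"dz":10,"twist":0},{"dx":0,"dy":0,"dz":15,"twist":0},{"dx":0,"dy":0,"dz":17.5,"twist":0},{"dx":0,"dy":0,"dz":18.2,"twist":0},{"dx":0,"dy":0,"dz":18.2,"twist":0}]'
python3 -m pendant '[{"dx":0,"dy":0,"dz":0,"twist":0},{"dx":0,"dy":0,"dz":0,"twist":0},{"dx":0,"dy":0,"dz":0,"twist":0},{"dx":0,"dy":0,"dz":0,"twist":0},{"dx":0,"dy":0,"dz":0,"twist":0},{"dx":0,"dy":0,"dz":0,"twist":0},{"dx":0,"dy":0,"dz":0,"twist":0},{"dx":0,"dy":0,"dz":0,"twist":0}]' 0 90
python3 -m pendant '[{"dx":0,"dy":0,"dz":-3,"twist":0},{"dx":0,"dy":0,"dz":-7,"twist":0},{"dx":0,"dy":0,"dz":-11,"twist":0},{"dx":0,"dy":0,"dz":-13,"twist":0},{"dx":0,"dy":0,"dz":-13,"twist":0}]'
python3 - <<'E'
from h import *
delta(.573,.0948,.155,-13.1)
print(ctrl.get_state()["wrist_torque"])
snap("wrist","w3")
E
```

```text
time: 8.18
eef_pos: [0.5226, -0.2196, 0.0273]
tcp_rot: [0.593, 0.805, 0.0, 0.0]
contact_force: [0.3, -0.2, 0.2]
opening: 1.002
finger_force: 0.0
time: 9.18
eef_pos: [0.5223, -0.2209, 0.0282]
tcp_rot: [0.593, 0.805, -0.0, 0.0]
contact_force: [-2.9, 0.5, 6.3]
opening: 0.224
finger_force: 88.1
time: 9.8
eef_pos: [0.5225, -0.2208, 0.1577]
tcp_rot: [0.593, 0.805, 0.0, 0.001]
contact_force: [0.1, 0.1, -4.1]
opening: 0.223
finger_force: 88.5
t 9.8 pos [ 0.5225 -0.2208  0.1577] yaw 17.2 q6 -0.88 -> dx,dy,dz [28.66 14.15  0.24] twist 30.3
[-0.02541783  0.00354987 -0.01248817]
```

View pics/w3.png

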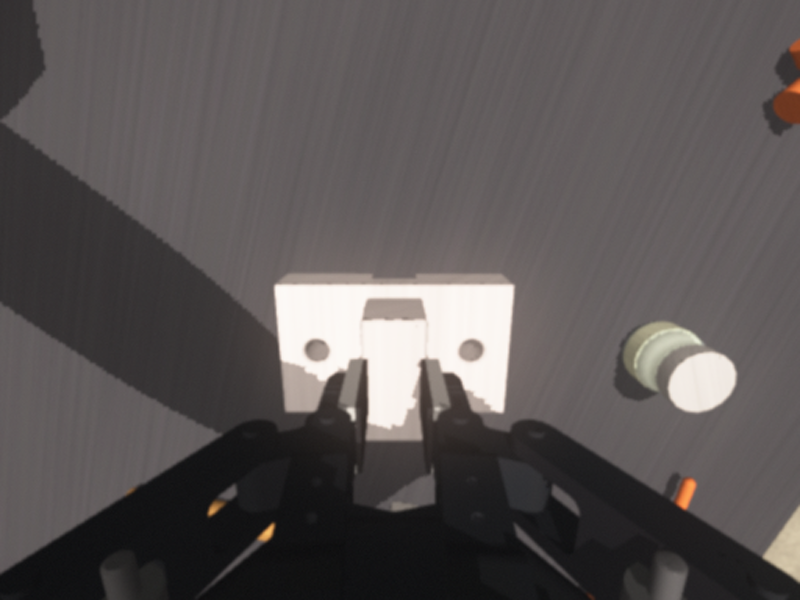

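The cap is held square, reading 4.1 N, with holes at (316,350) and (470,350). I'll move to 100 mm short of the seat so the dowels stay in view of the wrist camera.

```bash

python3 -m pendant '[{"dx":4,"dy":1.8,"dz":0,"twist":6},{"dx":8,"dy":3.6,"dz":0,"twist":12},{"dx":12,"dy":5.4,"dz":0.5,"twist":18},{"dx":16,"dy":7.3,"dz":1,"twist":24},{"dx":20,"dy":9.1,"dz":1.8,"twist":30.3},{"dx":20,"dy":9.1,"dz":1.8,"twist":30.3},{"dx":20,"dy":9.1,"dz":1.8,"twist":30.3},{"dx":20,"dy":9.1,"dz":1.8,"twist":30.3}]'
python3 - <<'E'
from h import *
delta(.573,.0948,.14,-13.1)
snap("wrist","w4")
E
```

```text
time: 10.85
eef_pos: [0.5495, -0.0034, 0.1383]
tcp_rot: [0.783, 0.621, -0.0, -0.0]
contact_force: [-0.3, -0.7, -3.6]
opening: 0.223
finger_force: 88.6
t 10.85 pos [ 0.5495 -0.0034  0.1383] yaw -13.15 q6 0.04 -> dx,dy,dz [10.1   0.05 -0.17] twist -0.05
```

View pics/w4.png

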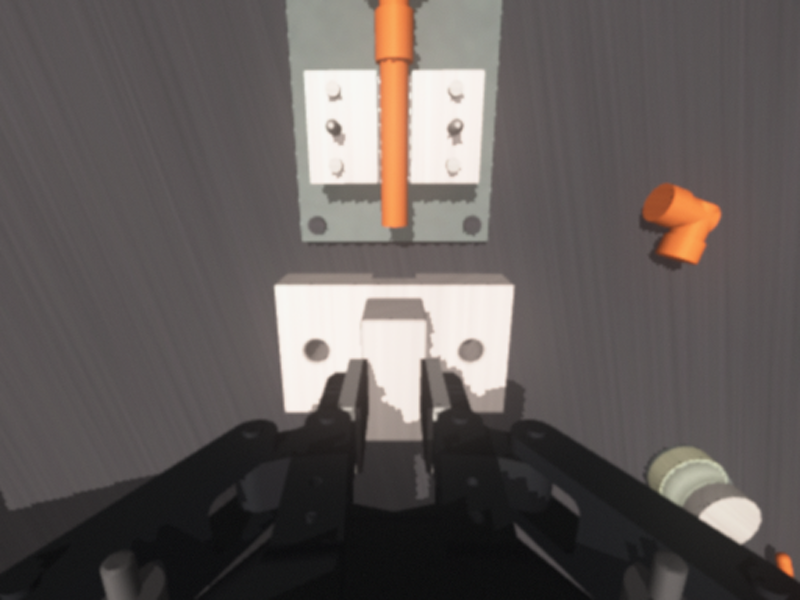

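The cap's holes are at (316,350) and (470,350). The block corners are about (304,70), (484,70), (479,184), (310,184), with dowels near (334,128) and (455,127). I'll take one enlarged crop for the dowel tips and fit the rectangles from depth.

```bash
python3 - <<'E'
from h import *
im=np.load("pics/w4.npz")["img"][:,:,::-1]
cv2.imwrite("pics/c4.png",cv2.resize(im[35:125,185:320],None,fx=5.9,fy=5.9,interpolation=cv2.INTER_CUBIC))
P,ok=cloud("w4")
def rect(lo,hi,c,r):
    m=ok&(P[...,2]>lo)&(P[...,2]<hi)&(np.hypot(P[...,0]-c[0],P[...,1]-c[1])<r)
    q=P[m];print(cv2.minAreaRect(q[:,:2].astype(np.float32)*1000),len(q),np.median(q[:,2]))
rect(.039,.045,(.573,.095),.065)
h=onplane("w4",[(316,350),(470.5,350)],.1383-.0282+.022)[:,:2];v=h[1]-h[0]
print("holes",h,h.mean(0),np.degrees(np.arctan2(v[1],v[0])),np.linalg.norm(v))
b=onplane("w4",[(304,70),(484,70),(479,184),(310,184)],.042)[:,:2];print("blk",b.mean(0))
for x,y in[(300,310),(300,390),(490,310),(490,380),(395,350)]:print(P[int(y*.64),int(x*.64)].round(4))
E
```

```text
((573.4661865234375, 99.26715087890625), (116.738037109375, 100.39513397216797), 76.8175277709961) 6110 0.04204907475018582
holes [[ 0.51695439  0.00596809]
 [ 0.58285293 -0.009463  ]] [ 0.54990366 -0.00174745] -13.179165376918666 0.06768113440522514
blk [0.57287773 0.09453975]
[0.5158 0.0254 0.1325]
[ 0.5048 -0.0107  0.1324]
[0.594  0.0069 0.1318]
[ 0.5885 -0.0258  0.1319]
[0.5532 0.0105 0.162 ]
```

View pics/c4.png

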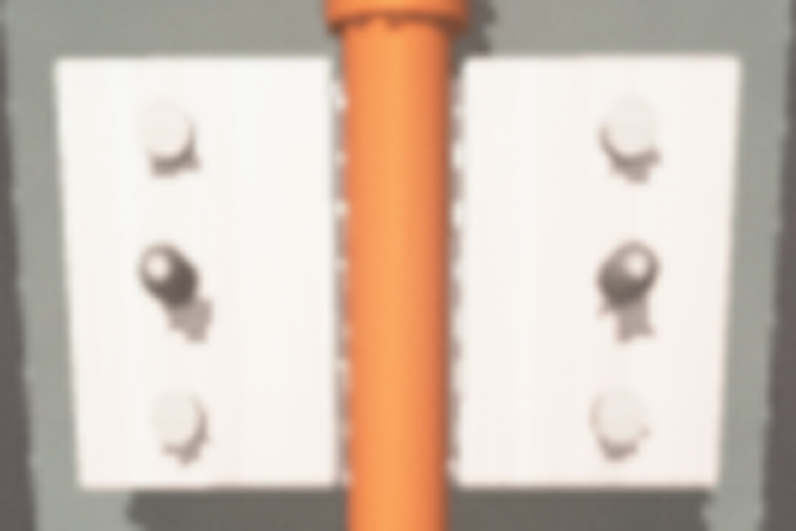

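Dowel tips are at (158,265) and (635,262), spring pin tops at (166,128), (630,127), (178,417), (617,418), and block corners at (55,57), (742,57), (718,487), (80,488).

```bash
python3 - <<'E'
from h import *
f=lambda p,h:onplane("w4",[(((x+.5)/5.9-.5+185+.18)/.64,((y+.5)/5.9-.5+35+.18)/.64) for x,y in p],h)[:,:2]
ang=lambda v:np.degrees(np.arctan2(v[1],v[0])).round(2)
d=f([(158,265),(635,262)],.06);p=f([(166,128),(630,127),(617,418),(178,417)],.048);b=f([(55,57),(742,57),(718,487),(80,488)],.042)
print("dow",d.mean(0),ang(d[1]-d[0]),np.linalg.norm(d[1]-d[0]));print("pin",p.mean(0),ang(p[1]-p[0]),ang(p[2]-p[3]));print("blk",b.mean(0),ang(b[1]-b[0]),ang(b[2]-b[3]))
h=np.array([.54990,-.00175])
s=ctrl.get_state();m=R.from_quat(s["tcp_rot"]).as_matrix()
for c in(d.mean(0),p.mean(0),b.mean(0)): print((m.T@np.r_[c-h,0]*100).round(2))
E
```

```text
dow [0.57274702 0.09522428] -12.91 0.06748175995765954
pin [0.57282365 0.09480782] -13.14 -13.35
blk [0.57296832 0.09483694] -13.25 -13.14
[ 9.96  0.01 -0.  ]
[ 9.92  0.03 -0.  ]
[ 9.93  0.05 -0.  ]
```

```bash

python3 -m pendant '[{"dx":3,"dy":0,"dz":0,"twist":0},{"dx":7,"dy":0,"dz":0,"twist":0},{"dx":9.9,"dy":0,"dz":0,"twist":0},{"dx":9.9,"dy":0,"dz":2,"twist":0},{"dx":9.9,"dy":0,"dz":4,"twist":0},{"dx":9.9,"dy":0,"dz":4,"twist":0},{"dx":9.9,"dy":0,"dz":4,"twist":0}]'
python3 - <<'E'
from h import *
# target TCP = measured TCP at w4 + shift
s=ctrl.get_state();m=R.from_quat(s["tcp_rot"]).as_matrix()
t=np.array([.5495,-.0034])+np.array([.57285,.0949])-np.array([.5499,-.00175])
delta(t[0],t[1],.088,-13.15)
E
```

```text
time: 11.78
eef_pos: [0.5723, 0.093, 0.0988]
tcp_rot: [0.784, 0.621, -0.0, -0.0]
contact_force: [-0.2, 0.7, -5.1]
opening: 0.226
finger_force: 88.8
t 11.78 pos [0.5723 0.093  0.0988] yaw -13.17 q6 0.22 -> dx,dy,dz [0.03 0.01 1.08] twist -0.02
```

Aligned within 0.3 mm; lowering over the dowels.

```bash

python3 -m pendant '[{"dx":0.03,"dy":0,"dz":0.5,"twist":0},{"dx":0.03,"dy":0,"dz":0.9,"twist":0},{"dx":0.03,"dy":0,"dz":1.3,"twist":0},{"dx":0.03,"dy":0,"dz":1.5,"twist":0},{"dx":0.03,"dy":0,"dz":1.5,"twist":0},{"dx":0.03,"dy":0,"dz":1.5,"twist":0}]'
```

```text
time: 12.52
eef_pos: [0.5725, 0.0942, 0.0842]
tcp_rot: [0.783, 0.622, 0.0, 0.0]
contact_force: [-0.4, -0.1, -4.7]
opening: 0.226
finger_force: 88.8
```

```bash

python3 -m pendant '[{"dx":0,"dy":0,"dz":0.4,"twist":0},{"dx":0,"dy":0,"dz":0.8,"twist":0},{"dx":0,"dy":0,"dz":1.0,"twist":0},{"dx":0,"dy":0,"dz":1.0,"twist":0}]'
python3 -m pendant '[{"dx":0,"dy":0,"dz":0.2,"twist":0},{"dx":0,"dy":0,"dz":0.4,"twist":0},{"dx":0,"dy":0,"dz":0.4,"twist":0},{"dx":0,"dy":0,"dz":0.4,"twist":0}]'
```

```text
time: 13.02
eef_pos: [0.5726, 0.0942, 0.0751]
tcp_rot: [0.783, 0.622, 0.0, 0.0]
contact_force: [-3.3, 0.1, 3.9]
opening: 0.222
finger_force: 90.5
time: 13.52
eef_pos: [0.5727, 0.0942, 0.0711]
tcp_rot: [0.783, 0.622, 0.0, 0.0]
contact_force: [-3.4, 0.6, 6.8]
opening: 0.23
finger_force: 91.0
```

```bash

python3 -m pendant '[{"dx":0,"dy":0,"dz":0.1,"twist":0},{"dx":0,"dy":0,"dz":0.2,"twist":0},{"dx":0,"dy":0,"dz":0.2,"twist":0},{"dx":0,"dy":0,"dz":0.2,"twist":0}]'
```

```text
time: 14.02
eef_pos: [0.5727, 0.0942, 0.0702]
tcp_rot: [0.783, 0.622, -0.0, 0.0]
contact_force: [-6.6, -0.0, 11.1]
opening: 0.225
finger_force: 92.0
```

```bash

python3 -m pendant '[{"dx":0,"dy":0,"dz":0.1,"twist":0},{"dx":0,"dy":0,"dz":0.2,"twist":0},{"dx":0,"dy":0,"dz":0.2,"twist":0},{"dx":0,"dy":0,"dz":0.2,"twist":0}]'
python3 - <<'E'
from h import *
snap("scene","s5"); P,ok=cloud("s5")
print(ctrl.get_state()["contact_force"],ctrl.get_state()["eef_pos"],ctrl.get_state()["wrist_torque"])
d=np.load("pics/s5.npz");K=d["K"];M=d["M"]
q=M[:3,:3].T@(np.array([.585,.14,.06])-M[:3,3]);u=int(K[0,2]-q[0]/q[2]*K[0,0]);v=int(K[1,2]+q[1]/q[2]*K[1,1]);print(u,v)
a,b=max(0,u-65),max(0,v-50);cv2.imwrite("pics/c5.png",cv2.resize(d["img"][b:b+98,a:a+130,::-1],(800,600),interpolation=cv2.INTER_CUBIC))
E
```

```text
time: 14.52
eef_pos: [0.5727, 0.0942, 0.0701]
tcp_rot: [0.783, 0.622, -0.001, -0.0]
contact_force: [-10.7, -0.6, 19.5]
opening: 0.219
finger_force: 93.6
[-11.28482273  -0.48681068  20.24793487] [0.57268547 0.09418226 0.07010899] [-0.09945641  1.96742243 -0.02832634]
317 182
```

View pics/c5.png

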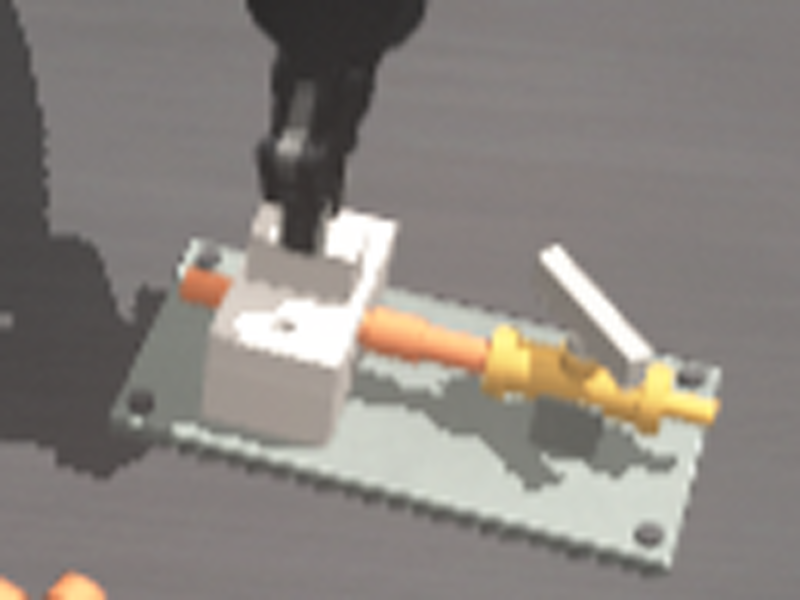

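The halves meet with no visible seam: TCP height is 70.1 mm against 70.2 expected, and the contact is now stiff. The handle is still at half open.

```bash
python3 -c "
from plant import ctrl
print(ctrl.sign_off())"
```

```text
the job is handed in; nothing more can be done
None
```

I handed the job in at about 14.6 s: the valve measured 45° (half open), and the upper half was on its dowels and held pressed shut at about 20 N. While letting go of the handle I repeated a twist by mistake; a check straight after still showed 45°, and the hammer, brush, jar and elbow were never approached.

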